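Finish a pinwheel layer of biscuit cartons on the display pallet

ROBOT

A 6-joint arm with a two-finger parallel gripper is mounted at the origin on a cart in front of the work surface, level with it; the furniture and walls round the work are solid. World frame = base frame: x ahead of the robot, y to its left, z up, the work surface at z = 0. Lengths are in m, angles in rad, forces in N, time in s.
With the tool pointing down it reaches from about 0.325 to 0.9 m from the base axis. Payload 6.1 kg.
Tool frame: the origin (TCP) lies midway between the tips of the shut fingers; the grasp point (between the pads) lies 19 mm behind it; z points along the fingers, y is the line along which they close (so a half turn about z gives the same grasp; the last joint's range is limited). The gripper opens to 85 mm and grips with 20 to 120 N. Pads are 22 mm wide; open, the fingers measure 114 mm over their backs; the gripper's body (76 mm by 85 mm) begins 54 mm behind the grasp point. The pads swing forward as they close: fully open they stand 13 mm farther back than shut.
Start: joints at [1.05, 0.22, 1.526, -0, 1.395, -0.126], TCP at [0.24, 0.577, 0.21] pointing down, gripper open.
Joint ranges: [-2.98, 2.98], [-0.91, 2.08], [0.09, 2.57], [-1.24, 4.39], [0.2, 2.65], [-2.68, 2.68]. Speed limits (rad/s): [2.57, 2.57, 3.01, 3.14, 3.14, 3.14].

INTERFACE

Orientations are given as [roll, pitch, yaw] about the fixed x, y, z axes, in that order (R = Rz(yaw) Ry(pitch) Rx(roll)).
In Python, from plant import movep, move_l, set_joints, gripper_to, hold, inverse_kinematics, observe, get_image, get_calibration, Unreachable, job_done gives the robot as it stands. Calls block until the motion is done:
- movep(position, orientation): joint-space move of the TCP to a pose.
- move_l(position, feed=0.15, rotation=None, max_force=None): straight line of the TCP; rotation=None keeps the orientation; feed is the mean speed in m/s. With max_force (N) it stops when the force on the tool has changed by that much, and returns True; else False.
- set_joints(angles): joint-space move.
- gripper_to(opening, f_grip=None): finger opening in m; f_grip is the grip in N (None keeps the last); returns when the fingers have stopped.
- hold(seconds).
- inverse_kinematics(position, orientation): joint angles nearest the present ones, or None.
- observe(): the state.
- get_image(name): name is "scene" or "top"; returns (picture, depth): 400x640x3 uint8, red, green, blue; 400x640 float32, m along the optical axis (not along the pixel's ray), 0 where there is no reading.
- get_calibration(name): a dict with "intrinsics" (3x3 intrinsics, pixels), "world_from_camera" (4x4, takes a point from camera to world coordinates). Camera axes: x right, y down, z forward; pixel columns grow to the right and rows downward; lengths in m; the calibration is good to about 2 mm. A picture is of the moment at which its call begins. get_calibration takes no time and is no camera call.
A pose or a line that the arm cannot do raises Unreachable and nothing moves.
- job_done(): hands the job in; it is judged then, once.
The state is a dict: "time_s": time; "q": joint angles; "joint_velocities": joint speeds; "joint_torque": joint torques, N m; "eef_pos": TCP position; "tcp_rot": TCP orientation; "ft_force": force on the tool from outside, world axes, zero at the start; "torque": the same for the moment, N m; "opening": finger opening in m; "grasp_force": force on a finger pad.
Only numpy, scipy, OpenCV 4.12 (cv2) and the standard library are available. Lean on these libraries where they do the work, as an engineer would, in place of code of your own. Each camera call takes 0.05 s, during which the arm holds its last target. There are 200 camera calls.

TASK

Finish the pinwheel layer of biscuit cartons on the small wooden display pallet: put the two loose cartons, one on its base and one standing on end, in the two empty places, so that every carton sits on its base with its long side flush along its own edge of the pallet, one end flush at a corner and the other end just short of the side of the next carton, with an open well in the middle. The biscuits break, so lay and set the cartons down gently and never let one drop or topple over. Leave the two cartons already laid in their places, and do not shove the other things on the table about.

Things in the scene. Friction and masses are not known exactly. Their poses are not given: they have to be found in the camera images.
- pallet: Fixed slatted wooden pallet, 232 x 232 mm, top 34 mm above the table; origin at the centre of its underside, x, y parallel to its edges (near edge -x, right edge -y). Finished layer: a pinwheel of four cartons, one along each edge, one end flush with a corner, the other 6 mm short of the side of the next carton, leaving an open square well of 120 mm in the middle.
- place_far (a point): Centre, on the pallet's top, of the far place of the pinwheel (carton length along the pallet's y); at (89, 29) mm from the pallet's centre. Occupied by carton_a from the start.
- place_left (a point): Centre, on the pallet's top, of the left place (carton length along the pallet's x); at (-29, 89) mm from the pallet's centre. Occupied by carton_b from the start.
- place_near (a point): Centre, on the pallet's top, of the empty near place (carton length along the pallet's y); at (-89, -29) mm from the pallet's centre.
- place_right (a point): Centre, on the pallet's top, of the empty right place (carton length along the pallet's x); at (29, -89) mm from the pallet's centre.
- carton_a: Biscuit carton already in the far place of the pallet, about 53 mm wide (x), 169 mm long (y), 78 mm high (92 mm with the thin carrying flap on top); origin at the centre of its base, x across the width, y along the length, z from the base to the flap. 0.22 kg, closed and rigid.
- carton_b: Biscuit carton already in the left place of the pallet; same make and axes as carton_a.
- carton_c: Biscuit carton standing on its base on the table to one side of the pallet; same make and axes as carton_a.
- carton_d: Biscuit carton standing on one end on the table to the other side of the pallet, 169 mm tall; same make and axes as carton_a (its y axis points up, its z axis, from base to flap, is level).
- rice_bowl: White bowl of rice, 144 mm across, 57 mm high, loose bystander; origin at the centre of its underside.
- sugar_jar: Brown pot of sugar, 122 mm across, 127 mm high, loose bystander; origin at the centre of its underside.
- lemon: Lemon, 71 mm, loose bystander; origin at the centre of its underside.
- spice_jar: Spice jar with a red cap, 45 mm across, 106 mm high, loose bystander; origin at the centre of its underside.
- jam_jar: Glass jar with a green lid, 74 mm across, 84 mm high, loose bystander; origin at the centre of its underside.
- tape: Roll of packing tape lying flat, 106 mm across, 25 mm high, loose bystander; origin at the centre of its underside.
There are look-alikes about, which are no part of the job. What is shaped like the carton_d but blue is not meant.

How it is judged:
By the outcome, as a careful person would: the job done as asked, in the order asked, and still so for the second after the job is handed in, with the robot touching nothing.
It also fails if it takes over 69 s, if anything falls off the work surface, if the arm or the gripper's body presses on something with over 40 N, if the wrist force passes 120 N, or if a joint passes its speed limit or range.

## Working session

There is one attempt and no reset: what is moved stays moved. The work goes in short steps, each a Python script; the robot and the scene stay as the last script left them, time stands still between calls to the robot, and variables do not carry over. Pictures are saved under pics/ and viewed, at most 13 in all, crops included, and the job is handed in when it is done.

```bash
ls; mkdir -p pics
python3 - <<'E'
from plant import *
import cv2,numpy as np
for n in("scene","top"):
    p,d=get_image(n); cv2.imwrite(f"pics/{n}0.png",p[:,:,::-1]); np.savez(f"{n}0.npz",p=p,d=d)
    c=get_calibration(n); print(n,np.round(c["intrinsics"],1).tolist(),np.round(c["world_from_camera"],3).tolist())
print(observe())
E
```

```text
pics
scene [[437.2, 0.0, 316.9], [0.0, 437.2, 200.8], [0.0, 0.0, 1.0]] [[0.562, -0.38, 0.735, -0.359], [-0.827, -0.266, 0.496, -0.639], [0.007, -0.886, -0.463, 0.676], [0.0, 0.0, 0.0, 1.0]]
top [[437.5, 0.0, 325.1], [0.0, 437.5, 199.0], [0.0, 0.0, 1.0]] [[0.003, -0.994, 0.113, 0.422], [-1.0, -0.001, 0.021, -0.035], [-0.021, -0.113, -0.993, 1.438], [0.0, 0.0, 0.0, 1.0]]
{'time_s': 0.1, 'q': array([ 1.04991425e+00,  2.21161492e-01,  1.52750129e+00, -2.09251207e-05,
        1.39472760e+00, -1.26114248e-01]), 'joint_velocities': array([ 0.00090156, -0.0013602 , -0.00064859,  0.00051618, -0.00190953,
       -0.00066159]), 'joint_torque': array([ 7.94605949e-04, -4.98245573e+01, -3.90545869e+01, -6.51932601e-05,
        5.66588322e-03, -1.83658494e-05]), 'eef_pos': array([0.2400911 , 0.5764004 , 0.20869745]), 'tcp_rot': array([-3.13980661e+00, -2.05687504e-04,  2.74682832e+00]), 'ft_force': array([-0.14623036, -0.55623886, -0.34823064]), 'torque': array([0.01867618, 0.01492449, 0.03870848]), 'grasp_force': 0.0, 'opening': 0.08567797340948892}
```

View pics/scene0.png

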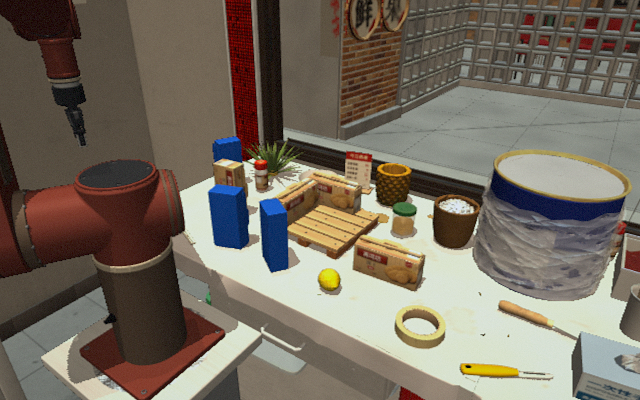

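View pics/top0.png

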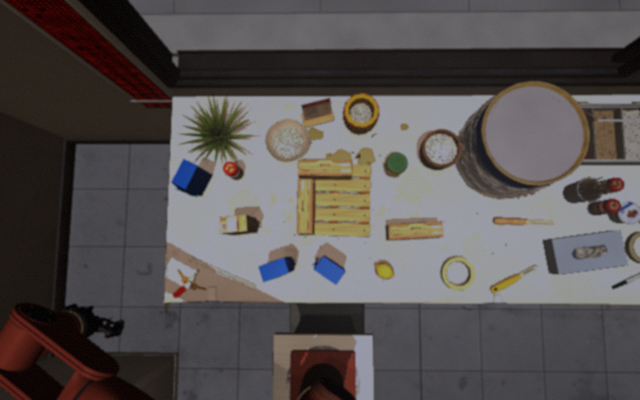

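The top view shows the pallet at about (335,200), with carton_a at (325,168) and carton_b at (306,206). Carton_c, on its base, is at (414,229). Four end-standing boxes could be carton_d: blue ones at (192,177), (277,269) and (329,269), and a cardboard-coloured one at (237,222). The cardboard-coloured one, at scene (230,178), fits because it has the biscuit print and isn't blue. I'll confirm it in a crop and measure.

```bash
cat > h.py <<'E'
import numpy as np,cv2
from plant import *
def cloud(n,p,d):
    c=get_calibration(n);K=c["intrinsics"];T=np.array(c["world_from_camera"])
    v,u=np.mgrid[:400,:640]; P=np.stack([(u-K[0][2])*d/K[0][0],(v-K[1][2])*d/K[1][1],d],-1)
    W=P@T[:3,:3].T+T[:3,3]; W[d<=0]=np.nan; return W
def pix(n,w):
    c=get_calibration(n);T=np.linalg.inv(c["world_from_camera"]);q=T[:3,:3]@w+T[:3,3];q=np.array(c["intrinsics"])@q;return q[:2]/q[2]
def snap(): return {n:get_image(n) for n in("scene","top")}
def load():
    return {n:(lambda z:(z["p"],z["d"]))(np.load(n+"0.npz")) for n in("scene","top")}
def rect(W,lo,hi,x,y):
    m=(W[...,2]>lo)&(W[...,2]<hi)&(W[...,0]>x[0])&(W[...,0]<x[1])&(W[...,1]>y[0])&(W[...,1]<y[1])
    q=W[m]; (c,s,a)=cv2.minAreaRect((q[:,:2]*1000).astype(np.float32)); return len(q),np.round(c,1),np.round(s,1),round(a,2),np.round(np.median(q[:,2])*1000,1),np.round(np.percentile(q[:,2],[2,98])*1000,1)
E
python3 - <<'E'
from h import *
S=load(); W={n:cloud(n,*S[n]) for n in S}
for nm,u,v in [("pallet",345,205),("b",306,206),("a",325,168),("c",414,229),("d",233,222),("d2",245,222),("lemon",384,270),("tbl",300,250),("spice",231,169),("bl1",277,269),("bl2",329,269),("jam",396,162),("tape",445,273)]:
    print(nm,np.round(W["top"][v,u]*1000,1))
for n in W:
    print(n,"table z",np.nanmedian(W[n][(abs(W[n][...,2])<.02)][:,2])*1000)
p=S["scene"][0][130:290,190:440]; p=cv2.resize(p,None,fx=3.2,fy=3.2,interpolation=2)[:600,:800]; cv2.imwrite("pics/crop1.png",p[:,:,::-1])
p=S["top"][0][130:290,170:460]; p=cv2.resize(p,None,fx=2.75,fy=2.75,interpolation=2)[:600,:800]; cv2.imwrite("pics/crop2.png",p[:,:,::-1])
E
```

```text
pallet [561.7 -69.6  37.5]
b [549.9  50.3 123.9]
a [666.3  -6.7 124.5]
c [ 482.7 -279.1   92. ]
d [498.  258.5 175.7]
d2 [498.3 224.4 171.9]
lemon [ 356.4 -190.5   52.6]
tbl [417.4  76.7   2.5]
spice [667.2 286.1 103.4]
bl1 [363.4 129.5 167.5]
bl2 [364.  -20.1 166.8]
jam [ 692.8 -228.5   83.8]
tape [ 346.5 -387.    23. ]
scene table z 0.6640167896295734
top table z 1.2159284321382469
```

View pics/crop1.png

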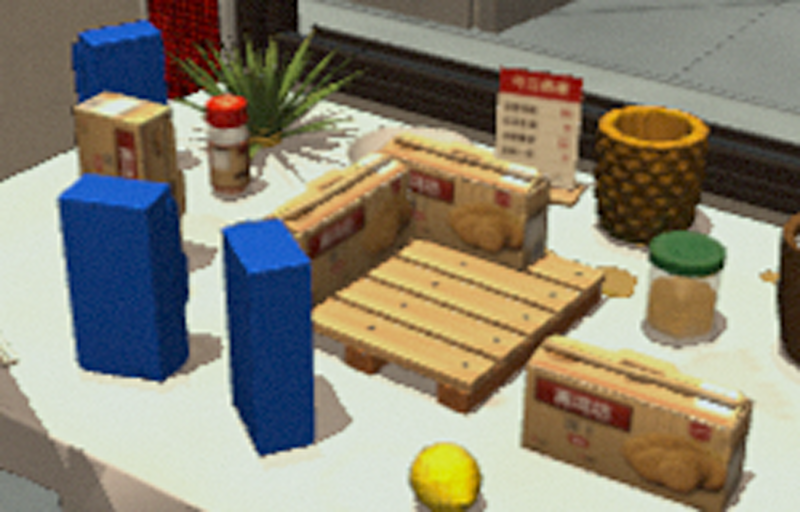

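View pics/crop2.png

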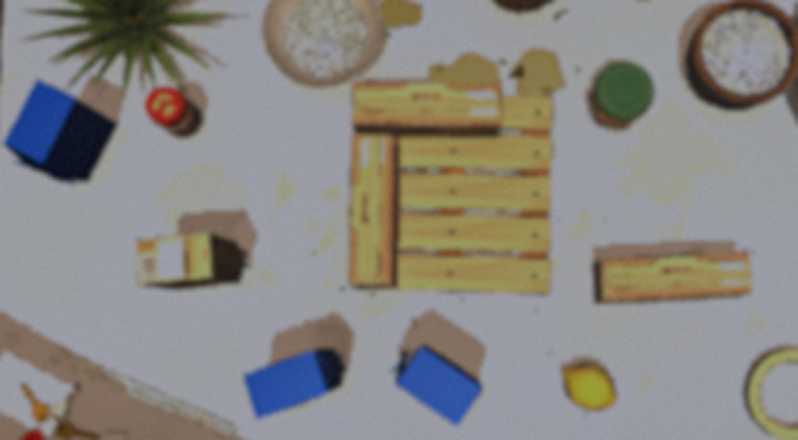

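The crops confirm carton_d is the only cardboard carton standing on end, at crop1 (125,150) and crop2 (175,260). The others there are plain blue. Next I'll measure the rectangles and find which side of carton_d the flap is on.

Run:
```python
from h import *
S=load(); W={n:cloud(n,*S[n]) for n in S}
for n in W:
    print(n)
    for nm,lo,hi,x,y in [("pallet",.027,.045,(.44,.69),(-.16,.11)),("a_top",.1,.135,(.62,.75),(-.1,.12)),("b_top",.1,.135,(.42,.62),(.02,.12)),("c_top",.065,.11,(.4,.55),(-.4,-.17)),("d_top",.158,.19,(.42,.6),(.17,.33)),("d_all",.03,.15,(.42,.6),(.17,.33))]:
        try: print(nm,*rect(W[n],lo,hi,x,y))
        except Exception as e: print(nm,e)
    for lo in (.03,.06,.09,.12,.15):
        m=(W[n][...,2]>lo)&(W[n][...,2]<lo+.03)&(abs(W[n][...,0]-.5)<.07)&(abs(W[n][...,1]-.25)<.07)
        q=W[n][m]*1000; 
        if len(q): print(lo,len(q),np.percentile(q[:,0],[1,10,50,90,99]).round(),np.percentile(q[:,1],[1,10,50,90,99]).round())
m=W["top"][210:236,216:258]; print((m[...,2]*1000).round()[::2,::2].astype(int)); print((m[13,:,1]*1000).round())
q=W["scene"]; k=(q[...,2]>.02)&(q[...,2]<.155)&(abs(q[...,0]-.5)<.08)&(abs(q[...,1]-.25)<.08); k=q[k]*1000
H,_,_=np.histogram2d(k[:,0],k[:,1],[np.arange(450,560,5),np.arange(190,320,5)]); print(H.astype(int))
t=np.vstack([S["top"][0][205:240,212:262].repeat(8,0).repeat(8,1)]); s=cv2.resize(S["scene"][0][150:215,205:262],None,fx=6,fy=6,interpolation=2)
o=np.zeros((400,760,3),np.uint8);o[:280,:400]=t;o[:390,410:752]=s;cv2.imwrite("pics/crop3.png",cv2.convertScaleAbs(o[:,:,::-1],alpha=1.2))
```

```text
scene
pallet 2593 [572.6 -59.2] [190.4 237.3] 89.03 34.5 [28.2 42.3]
a_top 695 [660.1  -8.2] [ 67.3 171.1] 8.28 117.0 [100.8 126. ]
b_top 573 [541.7  50.8] [155.1  49.6] 0.75 117.4 [100.9 126.4]
c_top 1236 [ 476.8 -287. ] [ 53.6 167.7] 3.82 82.7 [66.  91.9]
d_top 282 [493. 255.] [52.6 94. ] 7.03 168.2 [158.6 171.1]
d_all 459 [478.1 244.9] [ 42.7 102.2] 32.01 125.6 [ 66.3 148.4]
0.03 7 [507. 508. 510. 512. 513.] [210. 210. 211. 213. 214.]
0.06 29 [503. 507. 514. 520. 521.] [208. 210. 213. 215. 216.]
0.09 140 [464. 466. 475. 512. 521.] [209. 211. 220. 284. 298.]
0.12 283 [464. 466. 472. 499. 511.] [208. 212. 236. 285. 296.]
0.15 365 [465. 468. 482. 510. 520.] [211. 217. 248. 287. 298.]
top
pallet 2956 [577.9 -36.9] [229.1 229.9] 88.23 34.3 [28.5 40.4]
a_top 974 [657.4  -6.4] [ 74.1 166.7] 0.17 118.6 [104.2 128.5]
b_top 815 [544.4  54. ] [151.3  48.8] 0.19 119.3 [107.7 128.9]
c_top 877 [ 478.4 -286. ] [ 49.9 167.5] 3.26 85.3 [71.7 94. ]
d_top 476 [492.9 253. ] [48.9 92.4] 5.63 169.0 [161.5 174.5]
d_all 179 [479.9 243.5] [44.1 98.6] 40.73 100.6 [ 34.3 148.3]
0.03 34 [464. 465. 483. 505. 
[... 7466 characters left out ...]
[ 0  0  0  2 11  3  0  0  0  0  0  0  0  0  0  0  0  0  0  0  0  0  0  0
   0]
 [ 0  0  0  0  5  0  0  0  0  0  0  0  0  0  0  0  0  0  0  0  0  0  0  0
   0]
 [ 0  0  0  0  0  0  0  0  0  0  0  0  0  0  0  0  0  0  0  0  0  0  0  0
   0]
 [ 0  0  0  0  0  0  0  0  0  0  0  0  0  0  0  0  0  0  0  0  0  0  0  0
   0]
 [ 0  0  0  0  0  0  0  0  0  0  0  0  0  0  0  0  0  0  0  0  0  0  0  0
   0]
 [ 0  0  0  0  0  0  0  0  0  0  0  0  0  0  0  0  0  0  0  0  0  0  0  0
   0]
 [ 0  0  0  0  0  0  0  0  0  0  0  0  0  0  0  0  0  0  0  0  0  0  0  0
   0]
 [ 0  0  0  0  0  0  0  0  0  0  0  0  0  0  0  0  0  0  0  0  0  0  0  0
   0]]<stdin>:12: RuntimeWarning: invalid value encountered in cast
```

View pics/crop3.png

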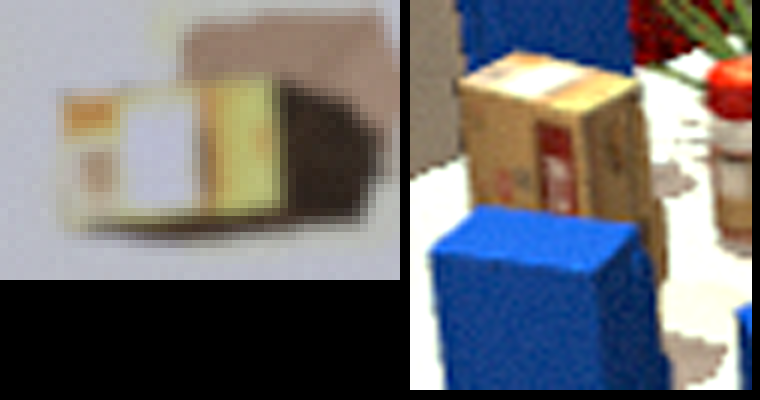

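The depth profile shows the end face runs from y≈0.30 to 0.22, with the flap sticking out beyond it toward -y. I'll fit the poses, check reachability for the whole plan and make the first move.

```bash
cat >> h.py <<'E'
from scipy.spatial.transform import Rotation as Ro
from scipy.optimize import least_squares
def sdf(q,c,h):
    d=abs(q-c)-h; return np.linalg.norm(np.maximum(d,0),axis=1)+np.minimum(d.max(1),0)
def carton_sdf(q): return np.minimum(sdf(q,[0,0,.039],[.0265,.0845,.039]),sdf(q,[0,0,.085],[.003,.075,.007]))
def pallet_sdf(q): return sdf(q,[0,0,.017],[.116,.116,.017])
UP=np.array([[-1.,0,0],[0,0,1],[0,1,0]]).T   # cols x_c,y_c,z_c ; overwritten per use
STAND=np.array([[1.,0,0],[0,0,1],[0,-1,0]]).T  # x_c=+x, y_c=up, z_c=-y
def fit(W,f,p0,z0,R0=np.eye(3),rad=.11,zlo=.008,zhi=.2,near=.02):
    """W list of clouds; returns x,y,yaw"""
    P=np.concatenate([w.reshape(-1,3) for w in W]);P=P[np.isfinite(P).all(1)]
    P=P[(np.hypot(*(P[:,:2]-p0[:2]).T)<rad)&(P[:,2]>zlo)&(P[:,2]<zhi)]
    p=np.array(p0,float)
    fn=lambda p,Q:f((Q-[p[0],p[1],z0])@(Ro.from_euler("z",p[2]).as_matrix()@R0))
    for n in (2*near,near,near,near*.6):
        Q=P[abs(fn(p,P))<n]; r=least_squares(fn,p,args=(Q,),loss="soft_l1",f_scale=.003,x_scale=[.01,.01,.05]);p=r.x
    return p,len(Q),np.sqrt(np.mean(r.fun**2))*1000
def grasp(pc,Rc,g,a,s=1,back=0):
    """tool pose: a = angle from -z_c toward -y_c"""
    z=-np.sin(a)*Rc[:,1]-np.cos(a)*Rc[:,2]; y=s*Rc[:,0]; x=np.cross(y,z)
    return pc+Rc@np.array(g)+(.019-back)*z, Ro.from_matrix(np.stack([x,y,z],1)).as_euler("xyz")
E
cat > fitall.py <<'E'
from h import *
S=load(); W={n:cloud(n,*S[n]) for n in S}
for nm,f,p0,z0,R0,rad in [("pallet",pallet_sdf,(.576,-.037,0),0,np.eye(3),.19),("a",carton_sdf,(.665,-.008,0),.034,np.eye(3),.11),("b",carton_sdf,(.547,.052,np.pi/2),.034,np.eye(3),.11),("c",carton_sdf,(.478,-.286,.05),0,np.eye(3),.12),("d",carton_sdf,(.488,.3,.1),.0845,STAND,.12)]:
    for k in (["scene"],["top"],["scene","top"]):
        zl=.1 if nm=="d" and 0 else (.045 if z0==.034 else .01)
        p,n,e=fit([W[i] for i in k],f,p0,z0,R0,rad,zlo=zl,zhi=.045 if nm=="pallet" else .2)
        print(nm,k,(p[:2]*1000).round(1),np.degrees(p[2]).round(2),n,round(e,2))
E
python3 fitall.py
python3 - <<'E'
from h import *
import itertools
d=np.array([.488,.3,.0845]);Rd=Ro.from_euler("z",.1).as_matrix()@STAND
pal=np.array([.576,-.037,.034]);Rp=np.array([[0,1,0],[-1,0,0],[0,0,1.]]).T  # x_c=+y,y_c=-x
for a,s in itertools.product(np.radians([40,45,55,65]),(1,-1)):
    g=(0,.051,.057); r=[]
    for pc,R in((d,Rd),(d+[0,0,.14],Rd),(pal+[.029,-.089,.15],Rp),(pal+[.029,-.089,0],Rp)):
        q=inverse_kinematics(*grasp(pc,R,g,a,s)); r.append(None if q is None else np.round(q,2).tolist())
    print(np.degrees(a),s,r)
c=np.array([.478,-.286,0]);Rc=Ro.from_euler("z",.06).as_matrix()
for s in(1,-1):print("c",s,[None if (q:=inverse_kinematics(*grasp(p,R,(0,0,.047),0,s))) is None else np.round(q,2).tolist() for p,R in((c,Rc),(pal+[-.089,-.029,0],np.eye(3)))])
move_l([.24,.577,.36]); print(observe()["time_s"])
E
```

```text
pallet ['scene'] [581. -33.] -1.68 2896 2.56
pallet ['top'] [580.9 -31.2] -1.54 3105 3.38
pallet ['scene', 'top'] [581.  -32.7] -1.65 5999 3.01
a ['scene'] [671.4  -5.4] -0.22 1366 3.56
a ['top'] [670.8  -5.7] -0.05 1049 4.58
a ['scene', 'top'] [671.2  -5.4] -0.09 2417 4.05
b ['scene'] [562.6  55.3] 88.76 1298 4.06
b ['top'] [559.8  55.2] 89.02 1076 4.95
b ['scene', 'top'] [561.1  55.3] 88.87 2374 4.51
c ['scene'] [ 480.8 -285.2] 3.1 2529 3.11
c ['top'] [ 480.8 -286.7] 2.95 936 4.49
c ['scene', 'top'] [ 480.9 -285.7] 3.1 3464 3.53
d ['scene'] [493.  293.8] 5.39 825 2.55
d ['top'] [490.3 295.6] 6.05 693 2.78
d ['scene', 'top'] [492.4 294.6] 5.57 1517 2.7
40.0 1 [[-0.18, 0.24, 1.95, 0.85, 1.37, -0.64], [-0.18, 0.03, 1.87, 0.83, 1.56, -0.43], [-0.58, -0.41, 2.24, 0.53, 0.77, -2.43], None]
40.0 -1 [[-0.18, 0.24, 1.95, 0.85, 1.37, 2.5], None, [-0.58, -0.41, 2.24, 0.53, 0.77, 0.72], [-0.58, -0.13, 2.35, 0.88, 0.47, 0.29]]
45.0 1 [[-0.14, 0.2, 1.95, 0.79, 1.33, -0.57], [-0.14, 0.01, 1.86, 0.76, 1.53, -0.38], [-0.61, -0.45, 2.31, 0.66, 0.72, -2.56], None]
45.0 -1 [[-0.14, 0.2, 1.95, 0.79, 1.33, 2.57], None, [-0.61, -0.45, 2.31, 0.66, 0.72, 0.58], [-0.61, -0.14, 2.4, 1.16, 0.46, -0.01]]
55.0 1 [[-0.05, 0.13, 1.94, 0.64, 1.25, -0.42], [-0.05, -0.03, 1.82, 0.61, 1.48, -0.25], None, [-0.69, -0.1, 2.49, 1.71, 0.55, 2.54]]
55.0 -1 [None, None, [-0.69, -0.51, 2.43, 1.01, 0.66, 0.23], [-0.69, -0.1, 2.49, 1.71, 0.55, -0.6]]
65.0 1 [[0.05, 0.09, 1.92, 0.47, 1.2, -0.24], [0.05, -0.05, 1.78, 0.44, 1.44, -0.12], None, [-0.75, 0.04, 2.53, 2.06, 0.78, 2.13]]
65.0 -1 [None, None, [-0.75, -0.51, 2.54, 1.42, 0.68, -0.19], [-0.75, 0.04, 2.53, 2.06, 0.78, -1.02]]
c 1 [[-0.68, 0.26, 1.84, -0.0, 1.03, -0.74], [-0.3, 0.07, 2.0, 0.0, 1.08, -0.3]]
c -1 [[-0.68, 0.26, 1.84, -0.0, 1.03, 2.4], None]
1.25
```

```bash
cat >> h.py <<'E'
def yawm(q,c,t): R=Ro.from_euler("z",t).as_matrix(); return (q-c)@R
def layer_sdf(q,items=((.089,.029,0),(-.029,.089,np.pi/2))):
    r=pallet_sdf(q)
    for x,y,t in items: r=np.minimum(r,carton_sdf(yawm(q,[x,y,.034],t)))
    return r
E
python3 - <<'E'
from h import *
import itertools
S=load(); W={n:cloud(n,*S[n]) for n in S}
for k in (["scene"],["top"],["scene","top"]):
    L=[W[i] for i in k]; p,n,e=fit(L,layer_sdf,(.58,-.033,-.02),0,rad=.19,zhi=.15); print("layer",k,p.round(4),np.degrees(p[2]).round(2),n,round(e,2))
# a,b relative to the layer, own points only
R=Ro.from_euler("z",p[2]).as_matrix(); V=[((w-[p[0],p[1],0])@R) for w in L]
for nm,p0,box in(("a",(.089,.029,0),(.055,.13,-.07,.13)),("b",(-.029,.089,np.pi/2),(-.13,.06,.05,.13))):
    U=[v[(v[...,0]>box[0])&(v[...,0]<box[1])&(v[...,1]>box[2])&(v[...,1]<box[3])] for v in V]
    r=fit(U,carton_sdf,p0,.034,rad=.2,zlo=.042); print(nm,r[0].round(4),r[1:])
d=np.array([.4924,.2946,.0845]);Rd=Ro.from_euler("z",np.radians(5.6)).as_matrix()@STAND
pal=np.array([p[0],p[1],.034]);Rp=R@np.array([[0,1,0],[-1,0,0],[0,0,1.]]).T
pr=pal+R@[.029,-.089,0]
for a in np.radians([15,20,25,30,35]):
    g=(0,.048,.057); r=[]
    for pc,Rr in((d,Rd),(d+[0,0,.14],Rd),(pr+[0,0,.15],Rp),(pr,Rp)):
        q=inverse_kinematics(*grasp(pc,Rr,g,a,1)); r.append(None if q is None else np.round(q,2).tolist())
    P,_=grasp(d,Rd,g,a,1,.12); print(np.degrees(a),r,P.round(3),None if inverse_kinematics(P,_) is None else "pre ok")
E
```

```text
layer ['scene'] [ 0.5819 -0.0334 -0.0167] -0.95 5411 2.7
layer ['top'] [ 0.5815 -0.0331 -0.0087] -0.5 5087 3.81
layer ['scene', 'top'] [ 0.5817 -0.0333 -0.0142] -0.81 10497 3.29
a [0.0893 0.0292 0.0069] (2414, np.float64(3.7913192287665662))
b [-0.0309  0.0887  1.5798] (2119, np.float64(3.838054527449142))
14.999999999999998 [[-0.31, 0.53, 1.89, 1.1, 1.63, -0.92], [-0.31, 0.26, 1.9, 1.12, 1.74, -0.69], [-0.41, -0.11, 1.87, 0.11, 1.14, -2.0], [-0.41, 0.06, 2.0, 0.13, 0.84, -2.05]] [0.507 0.141 0.159] pre ok
20.0 [[-0.29, 0.47, 1.91, 1.05, 1.57, -0.87], [-0.29, 0.21, 1.9, 1.07, 1.7, -0.64], [-0.43, -0.17, 1.94, 0.16, 1.06, -2.05], [-0.43, 0.01, 2.07, 0.21, 0.75, -2.12]] [0.507 0.143 0.167] pre ok
25.0 [[-0.27, 0.41, 1.92, 1.01, 1.52, -0.82], [-0.27, 0.16, 1.9, 1.01, 1.66, -0.6], [-0.46, -0.23, 2.02, 0.22, 0.97, -2.11], [-0.46, -0.03, 2.14, 0.3, 0.66, -2.22]] [0.507 0.147 0.175] pre ok
29.999999999999996 [[-0.25, 0.35, 1.93, 0.96, 1.47, -0.77], [-0.25, 0.12, 1.89, 0.95, 1.63, -0.55], [-0.49, -0.29, 2.09, 0.3, 0.89, -2.18], [-0.49, -0.07, 2.21, 0.44, 0.57, -2.36]] [0.506 0.151 0.183] pre ok
35.0 [[-0.22, 0.3, 1.94, 0.91, 1.42, -0.71], [-0.22, 0.08, 1.88, 0.89, 1.59, -0.5], [-0.52, -0.35, 2.16, 0.39, 0.82, -2.27], [-0.52, -0.1, 2.28, 0.62, 0.5, -2.55]] [0.506 0.156 0.19 ] pre ok
```

```bash
cat > plan.py <<'E'
from h import *
A=np.radians(32); G=(0,.048,.057)
D=np.array([.4924,.2946,.0845]);RD=Ro.from_euler("z",np.radians(5.6)).as_matrix()@STAND
E
python3 - <<'E'
from plan import *
S=load(); p=S["top"][0].astype(float); W=cloud("top",*S["top"])
sat=p.max(2)-p.min(2); sat=cv2.GaussianBlur(sat,(3,3),0)
def cross(line,th,rev=False):
    # first index (subpixel) where falls below th
    i=np.where(line<th)[0]; i=i[i>0]
    if not len(i): return np.nan
    i=i[0]; return i-1+(line[i-1]-th)/(line[i-1]-line[i]+1e-9)
th=25
def ln(x,y):
    x=np.array(x,float);y=np.array(y,float);m=np.isfinite(y);
    for _ in range(3):
        k=np.polyfit(x[m],y[m],1); r=abs(y-np.polyval(k,x)); m=np.isfinite(y)&(r<1)
    return k,m.sum(),r[m].std()
c=get_calibration("top");K=np.array(c["intrinsics"]);T=np.array(c["world_from_camera"])
def w(u,v,z):
    r=T[:3,:3]@np.linalg.inv(K)@[u,v,1]; return (T[:3,3]+r*(z-T[2,3])/r[2])*1000
k,n,s=ln(range(326,368),[225+cross(sat[225:250,u],th) for u in range(326,368)]); print("near",n,s,w(328,np.polyval(k,328),.034).round(1),w(366,np.polyval(k,366),.034).round(1))
k,n,s=ln(range(182,236),[355+cross(sat[v,355:385],th) for v in range(182,236)]); print("right",n,s,w(np.polyval(k,182),182,.034).round(1),w(np.polyval(k,234),234,.034).round(1))
k,n,s=ln(range(182,232),[310-cross(sat[v,285:311][::-1],th) for v in range(182,232)]); print("b left top",n,s,w(np.polyval(k,182),182,.112).round(1),w(np.polyval(k,232),232,.112).round(1))
k,n,s=ln(range(302,350),[170-cross(sat[145:171,u][::-1],th) for u in range(302,350)]); print("a far top",n,s,w(302,np.polyval(k,302),.112).round(1),w(350,np.polyval(k,350),.112).round(1))
P,o=grasp(D,RD,G,A,1,.12)
q=inverse_kinematics(P+[0,0,.17],o); print(q)
set_joints(q); move_l(P,feed=.2); print(observe()["time_s"],observe()["ft_force"].round(1),observe()["eef_pos"],P)
p,dd=get_image("scene"); cv2.imwrite("pics/pre.png",p[100:300,150:450,::-1].repeat(2,0).repeat(2,1))
E
```

```text
near 42 0.031236400255465993 [465.2 -15.1  34. ] [ 461.2 -136.5   34. ]
right 54 0.2509654211661228 [ 637.  -151.2   34. ] [ 469. -148.   34.]
b left top 42 0.07343553508277777 [625.   79.2 112. ] [471.9  81.4 112. ]
a far top 5 0.1048497615952635 [626.9  64.  112. ] [787.2 -83.7 112. ]
[-0.41044683  0.07099626  1.73243211  0.88135591  1.85393529 -0.483555  ]
4.175 [ 0.3  0.  -0.5] [0.50699934 0.15256884 0.18710357] [0.50632048 0.15262797 0.18602185]
```

View pics/pre.png

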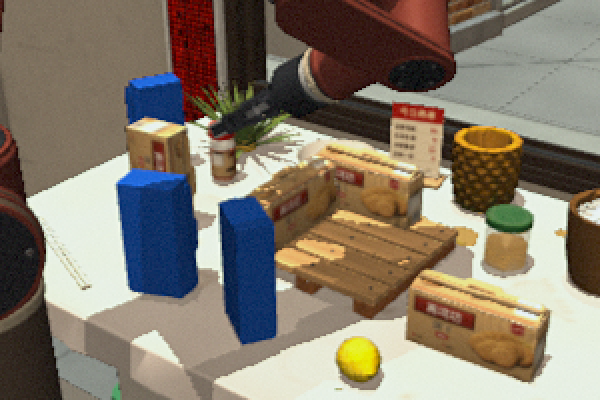

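The picture shows the tool at (235,125) lined up with carton_d at (160,150) from the flap side, clear of the pallet cartons at (300,190). Now I'll grasp and lift it.

Run:
```python
from plan import *
P,o=grasp(D,RD,G,A,1)
print("hit",move_l(P,feed=.08,max_force=10)); s=observe();print(s["eef_pos"]-P,s["ft_force"].round(1))
gripper_to(0.04,50); s=observe(); print(s["opening"],s["grasp_force"],s["ft_force"].round(1))
move_l(s["eef_pos"]+[0,0,.01],feed=.05); move_l(P+[0,0,.15],feed=.15); s=observe(); print(s["time_s"],s["opening"],s["grasp_force"],s["ft_force"].round(1),s["q"].round(2))
S=snap(); np.savez("lift.npz",**{n+k:S[n][i] for n in S for i,k in enumerate("pd")})
W=[cloud(n,*S[n]) for n in S]
p,n,e=fit(W,carton_sdf,(D[0],D[1],.098),.0845+.15,STAND,.12,zlo=.12,zhi=.36); print(p.round(4),np.degrees(p[2]),n,e)
p=S["scene"][0]; cv2.imwrite("pics/lift.png",p[60:260,150:400,::-1].repeat(2,0).repeat(2,1))
```

```text
hit False
[ 0.00038643 -0.00033573  0.0002506 ] [-0.   1.1  0.1]
0.051694051909264654 52.46048390865326 [-0.6 -2.3  3.2]
7.725 0.051661427679096476 52.043384313583374 [-0.4 -0.2 -2.2] [-0.24  0.09  1.88  0.93  1.62 -0.51]
[0.4936 0.2946 0.0724] 4.148256369852405 2764 3.0736178173391258
```

View pics/lift.png

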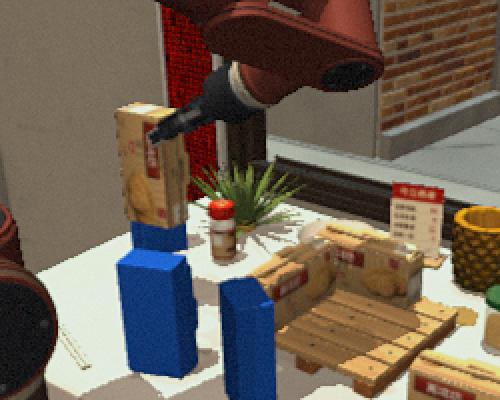

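Carton_d is held upright at (150,165) in the picture, with the scene undisturbed. Next I'll carry it, laying it level, to above the right place.

```bash
cat >> plan.py <<'E'
YP=np.radians(-1.2); PAL=np.array([.5815,-.0335,.034]); RP=Ro.from_euler("z",YP).as_matrix()
PR=PAL+RP@[.029,-.089,0]; RR=RP@np.array([[0,1,0],[-1,0,0],[0,0,1.]]).T
PN=PAL+RP@[-.089,-.029,0]
E
python3 - <<'E'
from plan import *
from scipy.spatial.transform import Slerp
h1,h2=.21,.16
P1,o1=grasp(D+[0,0,h1],RD,G,A,1); P2,o2=grasp(PR+[0,0,h2],RR,G,A,1)
print(inverse_kinematics(P1,o1),inverse_kinematics(P2,o2))
# slerp clearance
R1=Ro.from_euler("xyz",o1);R2=Ro.from_euler("xyz",o2); sl=Slerp([0,1],Ro.concatenate([R1,R2]))
C=np.array([[x,y,z] for x in(-.0265,.0265) for y in(-.0845,.0845) for z in(0,.092)])
rel=R1.as_matrix().T@(np.array(D+[0,0,h1])-P1); RT=R1.as_matrix().T@RD
for t in np.linspace(0,1,9):
    M=sl(t).as_matrix(); p=P1+(P2-P1)*t; X=p+ (rel+C@RT.T)@M.T; i=X[:,2].argmin(); print(t,p.round(2),"min",X[i].round(3),X.min(0).round(2),X.max(0).round(2), inverse_kinematics(p,sl(t).as_euler("xyz")) is not None)
E
```

```text
[-0.23698299  0.02447001  1.82640377  0.93894659  1.69234322 -0.416662  ] [-0.49782452 -0.32801998  2.10684236  0.32059656  0.88176077 -2.19180982]
0.0 [0.5  0.25 0.33] min [0.466 0.292 0.21 ] [0.47 0.2  0.21] [0.53 0.3  0.38] True
0.125 [0.51 0.21 0.32] min [0.491 0.224 0.19 ] [0.46 0.14 0.19] [0.56 0.26 0.38] True
0.25 [0.51 0.16 0.31] min [0.52  0.157 0.176] [0.46 0.08 0.18] [0.6  0.22 0.37] True
0.375 [0.52 0.11 0.3 ] min [0.551 0.094 0.168] [0.47 0.02 0.17] [0.63 0.17 0.37] True
0.5 [0.53 0.07 0.28] min [0.583 0.034 0.166] [ 0.47 -0.02  0.17] [0.65 0.13 0.36] True
0.625 [0.54 0.02 0.27] min [ 0.614 -0.02   0.168] [ 0.48 -0.06  0.17] [0.67 0.07 0.34] True
0.75 [ 0.55 -0.03  0.26] min [ 0.644 -0.069  0.174] [ 0.49 -0.1   0.17] [0.69 0.02 0.33] True
0.875 [ 0.56 -0.08  0.25] min [ 0.67  -0.113  0.183] [ 0.51 -0.13  0.18] [ 0.69 -0.04  0.31] True
1.0 [ 0.57 -0.12  0.23] min [ 0.693 -0.151  0.194] [ 0.52 -0.15  0.19] [ 0.69 -0.09  0.29] True
```

Run:
```python
from plan import *
P1,o1=grasp(D+[0,0,.21],RD,G,A,1); P2,o2=grasp(PR+[0,0,.16],RR,G,A,1)
move_l(P1,feed=.15); move_l(P2,feed=.13,rotation=o2)
hold(.2); s=observe(); print(s["time_s"],s["opening"],s["grasp_force"],s["ft_force"].round(1),s["torque"].round(2),(s["eef_pos"]-P2).round(4),s["tcp_rot"]-o2)
S=snap(); W={n:cloud(n,*S[n]) for n in S}
np.savez("hov.npz",**{n+k:S[n][i] for n in S for i,k in enumerate("pd")})
def full(k):
    P=np.concatenate([W[i].reshape(-1,3) for i in k]);P=P[np.isfinite(P).all(1)]
    p=np.array([*(PR+[0,0,.16]),0,0,0.])
    fn=lambda p,Q:carton_sdf((Q-p[:3])@(Ro.from_rotvec(p[3:]).as_matrix()@RR))
    for n in(.03,.02,.012):
        Q=P[abs(fn(p,P))<n]; Q=Q[Q[:,0]>.575]  # part beyond the gripper
        r=least_squares(fn,p,args=(Q,),loss="soft_l1",f_scale=.003,x_scale=[.01]*3+[.05]*3);p=r.x
    return p,len(Q)
for k in(["scene"],["top"],["scene","top"]):
    p,n=full(k); print(k,((p[:3]-PR-[0,0,.16])*1000).round(1),np.degrees(p[3:]).round(2),n)
p=np.vstack([S["scene"][0][60:260,200:500],S["top"][0][110:250,250:550]])
cv2.imwrite("pics/hov.png",p[:,:,::-1])
```

```text
11.7667 0.051600746382407095 52.26511895656586 [-0.6 -0.4 -1.4] [-0.01  0.49 -0.02] [0.0001 0.0001 0.0001] [-6.28311343e+00  1.07485097e-04  3.08652104e-04]
['scene'] [ 5.6  1.1 -1.5] [-1.03 -2.1   0.04] 682
['top'] [-4.1 13.8  4.7] [15.2  -0.2  -1.47] 779
['scene', 'top'] [0.3 2.7 1.6] [2.   1.01 0.17] 1461
```

View pics/hov.png

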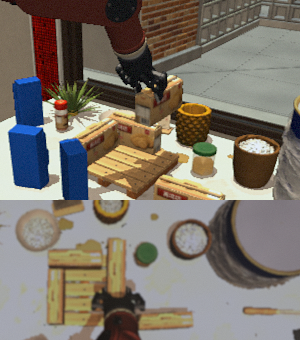

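Carton_d hangs level over the right place, at about (160,100) in the scene half and (115,265) in the top half. The bystanders haven't moved. Lowering to contact now.

Run:
```python
from plan import *
P2,o2=grasp(PR,RR,G,A,1)
print(move_l(P2+[0,0,.02],feed=.12,max_force=15))
print("touch",move_l(P2-[0,0,.008],feed=.025,max_force=3)); s=observe(); print((s["eef_pos"]-P2).round(4),s["ft_force"].round(1),s["torque"].round(2),s["time_s"])
S=snap(); np.savez("low.npz",**{n+k:S[n][i] for n in S for i,k in enumerate("pd")})
p=cv2.resize(S["scene"][0][130:270,260:440],None,fx=4,fy=4,interpolation=2); cv2.imwrite("pics/low.png",p[:,:,::-1])
```

```text
False
touch True
[0.0001 0.0002 0.0041] [ 2.2 -0.   1.7] [ 0.17 -0.08  0.03] 13.875
```

View pics/low.png

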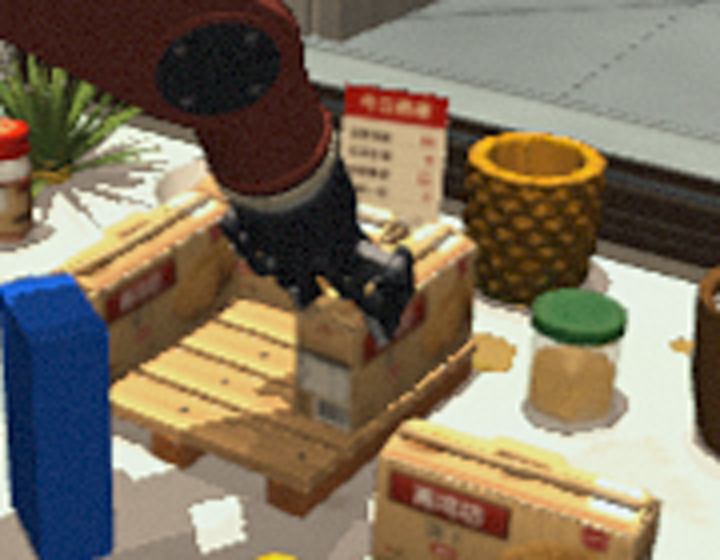

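Contact came 4 mm early with the tool leaning, so the carton is probably pitched slightly in the grip with its near end low, as the scene fit suggested. I'll refit before releasing.

```bash
cat >> plan.py <<'E'
def full(Ws,p0,R0,sel,dof):
    P=np.concatenate([w.reshape(-1,3) for w in Ws]);P=P[np.isfinite(P).all(1)]; P=P[sel(P)]
    dof=np.array(dof); b=np.array([*p0,0,0,0.]); p=b.copy()
    def fn(v,Q):
        f=b.copy(); f[dof]=v; return carton_sdf((Q-f[:3])@(Ro.from_rotvec(f[3:]).as_matrix()@R0))
    for n in(.02,.015,.01):
        Q=P[abs(fn(p[dof],P))<n]; r=least_squares(fn,p[dof],args=(Q,),loss="soft_l1",f_scale=.003,x_scale=np.array([.01]*3+[.05]*3)[dof]); p[dof]=r.x
    return p,len(Q)
E
python3 - <<'E'
from plan import *
for f,p0 in(("hov",PR+[0,0,.16]),("low",PR+[0,0,.0041])):
    z=np.load(f+".npz"); W={n:cloud(n,z[n+"p"],z[n+"d"]) for n in("scene","top")}
    for k in(["scene"],["top"],["scene","top"]):
      for dof in([0,1,2,4,5],[0,1,2,4]):
        sel=lambda P:(P[:,2]>p0[2]+.004)&((P[:,0]>.62)|(P[:,2]<p0[2]+.045))&(P[:,1]<PR[1]+.035)&~((P[:,0]>.62)&(P[:,1]>-.096)&(f=="low"))
        p,n=full([W[i] for i in k],p0,RR,sel,dof); print(f,k,((p[:3]-p0)*1000).round(1),np.degrees(p[3:]).round(2),n)
E
```

```text
hov ['scene'] [0.2 2.1 0.9] [ 0.    0.33 -0.45] 923
hov ['scene'] [0.3 2.1 0.7] [ 0.   -0.03  0.  ] 923
hov ['top'] [-1.  -2.3  3.1] [0.   2.84 2.  ] 464
hov ['top'] [ 0.1 -1.1  3.1] [0.   2.81 0.  ] 463
hov ['scene', 'top'] [-0.5  2.   2.2] [ 0.    2.05 -0.48] 1387
hov ['scene', 'top'] [-0.4  1.9  2.1] [0.   1.94 0.  ] 1387
low ['scene'] [0.3 2.2 2.2] [ 0.    0.38 -0.42] 825
low ['scene'] [0.4 2.1 2.2] [0.   0.28 0.  ] 825
low ['top'] [ 0.2 -0.9  2. ] [0.   1.23 0.51] 386
low ['top'] [ 0.2 -0.5  2. ] [0.   1.24 0.  ] 386
low ['scene', 'top'] [0.2 2.  2. ] [ 0.    0.74 -0.52] 1212
low ['scene', 'top'] [0.2 2.  2. ] [0.   0.79 0.  ] 1212
```

Run:
```python
from plan import *
P2,o2=grasp(PR,RR,G,A,1)
def rep(t): s=observe(); print(t,((s["eef_pos"]-P2)*1000).round(1),s["ft_force"].round(2),s["torque"].round(3),round(s["time_s"],2))
hold(.2); rep("now"); move_l(P2+[0,0,.008],feed=.03); hold(.2); rep("up")
for z in(5,4,3,2,1,0):
    hit=move_l(P2+[0,0,z/1000],feed=.02,max_force=10); hold(.15); rep((z,hit))
    if hit: break
```

```text
now [-0.1  0.2  4.1] [ 3.41 -0.08  3.78] [ 0.13  -0.439 -0.063] 14.18
up [-0.5  0.3  7.3] [-0.32  0.3  -2.16] [-0.015  0.498 -0.017] 14.7
(5, False) [-0.1  0.   4.9] [ 0.68 -0.23 -2.85] [0.018 0.545 0.005] 15.15
(4, False) [ 0.1 -0.1  4.1] [ 0.42  0.11 -1.56] [ 0.003  0.396 -0.029] 15.55
(3, False) [ 0.7 -0.3  4. ] [-2.13  0.11  5.09] [0.361 0.194 0.126] 15.95
(2, False) [ 1.4 -0.5  4.1] [-5.79  1.51 12.08] [0.564 0.117 0.321] 16.35
(1, False) [ 2.  -0.7  4. ] [-8.83  2.75 16.85] [0.832 0.176 0.37 ] 16.75
(0, False) [ 2.7 -0.9  4. ] [-11.52   3.42  21.28] [1.003 0.061 0.432] 17.15
```

Pressing harder gives no give at +4 mm, so the carton is already flat on the pallet: its base simply sits 4 mm lower in the grip than estimated. I'll relieve the force, go back to nominal, touch down softly and release.

Run:
```python
from plan import *
P2,o2=grasp(PR,RR,G,A,1)
def rep(t): s=observe(); print(t,((s["eef_pos"]-P2)*1000).round(1),s["ft_force"].round(2),s["torque"].round(3),round(s["time_s"],2))
move_l(P2+[0,0,.0075],feed=.03); hold(.1); rep("up")
print(move_l(P2+[0,0,.0033],feed=.02,max_force=3)); rep("dn")
gripper_to(.085); hold(.1); rep("open")
move_l(grasp(PR+[0,0,.004],RR,G,A,1,.05)[0],feed=.1); move_l(grasp(PR+[0,0,.004],RR,G,A,1,.1)[0]+[0,0,.05],feed=.2)
# c pre-pose, high
C=np.array([.4809,-.2857,0]);RC=Ro.from_euler("z",np.radians(3.2)).as_matrix()
P,o=grasp(C,RC,(0,0,.047),0,1); movep(P+[0,0,.22],o); rep("c pre")
S=snap(); W={n:cloud(n,*S[n]) for n in S}
np.savez("rel.npz",**{n+k:S[n][i] for n in S for i,k in enumerate("pd")})
Q=[((w-[PAL[0],PAL[1],0])@RP) for w in W.values()]
for k,q in zip(W,Q):
    l,n,e=fit([q],lambda x:layer_sdf(x),(0,0,0),0,rad=.19,zhi=.15); print(k,"layer",l.round(4))
    u=q[(q[...,0]>-.075)&(q[...,0]<.14)&(q[...,1]<-.058)&(q[...,1]>-.14)]
    r=fit([u],carton_sdf,(.029,-.089,-np.pi/2),.034,rad=.2,zlo=.042); print(k,"d",r[0].round(4),r[1:])
p=np.vstack([cv2.resize(S["scene"][0][130:270,260:460],(600,420),interpolation=2)])
cv2.imwrite("pics/rel.png",p[:,:,::-1])
```

```text
up [-0.6  0.3  6.6] [ 0.38  0.24 -1.14] [ 0.023  0.507 -0.05 ] 17.65
True
dn [ 0.3 -0.2  4. ] [0.9  0.61 2.09] [ 0.168 -0.045  0.063] 17.9
open [-1.   0.5  2.7] [-0.18 -0.12 -0.28] [ 0.078  0.259 -0.018] 18.43
c pre [ -90.  -162.8  171.9] [-0.2   0.02 -0.42] [ 0.001 -0.062 -0.035] 21.1
scene layer [ 0.0001 -0.0001  0.0027]
scene d [ 0.0294 -0.0872 -1.5843] (1503, np.float64(2.9365884603302526))
top layer [-0.0009 -0.0018 -0.0079]
top d [ 0.0279 -0.0873 -1.5755] (937, np.float64(4.577174276757935))
```

View pics/rel.png

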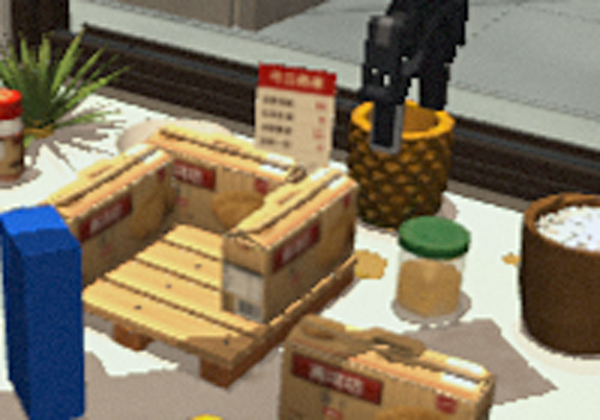

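Carton_d now sits flat in the right place at (290,235) in the picture, within about 2 mm, and the tool is clear. Next is carton_c: pick it up, carry it to hover over the near place and check.

```bash
cat >> plan.py <<'E'
C=np.array([.4809,-.2857,0]);RC=Ro.from_euler("z",np.radians(3.3)).as_matrix(); GC=(0,0,.047)
E
python3 - <<'E'
from plan import *
P,o=grasp(C,RC,GC,0,1)
def rep(t): s=observe(); print(t,((s["eef_pos"]-P)*1000).round(1),s["ft_force"].round(2),s["torque"].round(3),round(s["opening"],4),round(s["time_s"],2))
movep(P+[0,0,.12],o); print(move_l(P,feed=.12,max_force=10)); rep("at")
gripper_to(.04,50); rep("grip")
move_l(P+[0,0,.01],feed=.05); move_l(P+[0,0,.17],feed=.18); rep("lift")
PT,ot=grasp(PN,RP,GC,0,1); move_l(PT+[0,0,.13],feed=.15,rotation=ot); hold(.15); rep("hover")
S=snap(); W={n:cloud(n,*S[n]) for n in S}
np.savez("hov2.npz",**{n+k:S[n][i] for n in S for i,k in enumerate("pd")})
q0=PN+[0,0,.13]; sel=lambda X:(X[:,2]>q0[2]+.004)&(X[:,2]<q0[2]+.1)&(abs(X[:,1]-q0[1])>(0.035))
for k in(["scene"],["top"],["scene","top"]):
    p,n=full([W[i] for i in k],q0,RP,sel,[0,1,2,3,5]); print(k,((p[:3]-q0)*1000).round(1),np.degrees(p[3:]).round(2),n)
E
```

```text
False
at [ 0.7 -0.6  1. ] [-0.29  0.06  0.26] [ 0.005  0.031 -0.011] 0.0849 22.83
grip [ 0.3 -0.4  0.9] [-2.57  1.29  6.46] [0.06  0.276 0.021] 0.0522 23.24
lift [ -0.8   0.6 168.4] [-0.64  0.45 -3.42] [-0.029  0.049  0.008] 0.052 24.63
hover [ 11.  224.5 164. ] [-0.3   0.76 -1.9 ] [-0.021 -0.019 -0.022] 0.052 26.43
['scene'] [1.5 0.2 4.6] [-0.19  0.   -0.34] 1393
['top'] [1.2 2.9 5.6] [-5.43  0.    0.87] 34
['scene', 'top'] [1.4 0.2 4.5] [-0.2   0.   -0.32] 1427
```

Run:
```python
from plan import *
PT,ot=grasp(PN,RP,GC,0,1)
def rep(t): s=observe(); print(t,((s["eef_pos"]-PT)*1000).round(1),s["ft_force"].round(2),s["torque"].round(3),round(s["opening"],4),round(s["time_s"],2))
print(move_l(PT+[0,0,.02],feed=.12,max_force=12)); rep("20")
print(move_l(PT-[0,0,.004],feed=.025,max_force=3)); hold(.15); rep("touch")
gripper_to(.085); hold(.1); rep("open"); move_l(PT+[0,0,.1],feed=.12); move_l(PT+[0,0,.25],feed=.25)
s=observe(); q=s["q"].copy(); q[0]+=1.0; set_joints(q); rep("away")
S=snap(); W={n:cloud(n,*S[n]) for n in S}
np.savez("fin.npz",**{n+k:S[n][i] for n in S for i,k in enumerate("pd")})
for k in W:
    v=(W[k]-[PAL[0],PAL[1],0])@RP
    for nm,p0,b in(("near",(-.089,-.029,0),(-.14,-.057,-.14,.06)),("right",(.029,-.089,-np.pi/2),(-.06,.14,-.14,-.058)),("a",(.089,.029,0),(.055,.13,-.056,.13)),("b",(-.029,.089,np.pi/2),(-.13,.06,.06,.13))):
        u=v[(v[...,0]>b[0])&(v[...,0]<b[1])&(v[...,1]>b[2])&(v[...,1]<b[3])]
        r=fit([u],carton_sdf,p0,.034,rad=.2,zlo=.042); print(k,nm,((r[0]-p0)[:2]*1000).round(1),np.degrees(r[0]-p0)[2].round(2),r[1])
t=cv2.resize(S["top"][0][140:260,280:460],(600,400),interpolation=2); s=cv2.resize(S["scene"][0][130:290,190:440],(312,200),interpolation=2)
o=np.zeros((600,600,3),np.uint8);o[:400]=t;o[400:,:312]=s; cv2.imwrite("pics/fin.png",o[:,:,::-1])
```

```text
False
20 [ 0.8 -0.2 20.9] [ 0.48  0.33 -2.69] [-0.04  -0.016 -0.03 ] 0.0518 27.6
True
touch [-0.5  0.1  0.7] [-1.37  0.18  5.04] [-0.061  0.033 -0.04 ] 0.0521 28.48
open [-1.6  0.4 -0.3] [ 0.06 -0.6  -0.02] [ 0.036 -0.045  0.03 ] 0.085 29.02
away [-175.1  440.7  247.7] [0.19 0.75 0.3 ] [-0.069 -0.     0.032] 0.0852 32.48
scene near [0.5 1.1] -0.14 1998
scene right [0.3 1.9] -0.82 1224
scene a [0.4 0.1] 0.9 1047
scene b [-1.6  0.1] 0.94 702
top near [-0.1  0.7] 0.15 930
top right [-1.  2.] 0.11 930
top a [-0.1  0.8] 0.7 1037
top b [-2.6 -0.2] 1.17 951
```

View pics/fin.png

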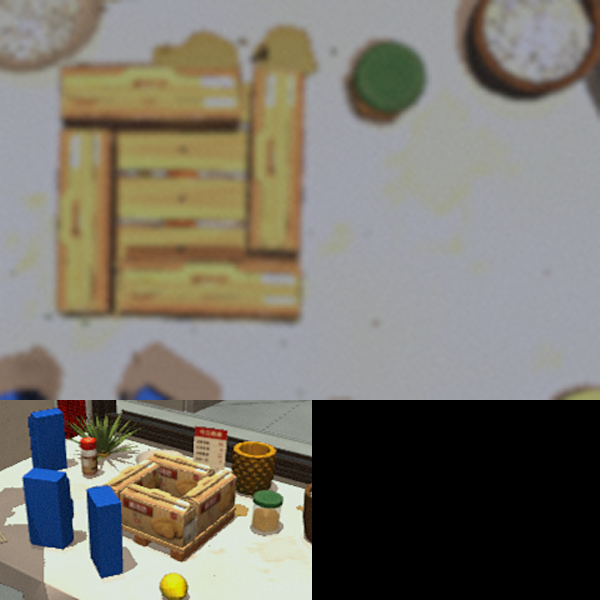

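The pinwheel is complete. The near carton (205,290) and the right carton (275,160) in the top view match their places to within about 2 mm, gaps are visible at every end, and the arm is clear. Handing in.

```bash
python3 -c "
from plant import *
print(job_done())"
```

```text
the job is handed in; nothing more can be done
None
```

I finished the pinwheel layer and handed the job in at about 32 s: both loose cartons sit on their bases in the two empty places, within about 2 mm by the cameras. I saw no drops, topples or disturbed bystanders; while I was checking contact, the end-stood carton was pressed onto the pallet with about 21 N and may have slid up to 3 mm before I lifted and re-set it.

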